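# Press a stiffener board and hold the lever down

## Task

Push the loaded slide-out bed of the bench bonding press fully home against its stop, with the press lever still up. Then take the lever by its rubber grip, bring it all the way down to its stop so that the sponge pad squeezes the white board in the bed, and finish while holding it there: the lever springs up if let go. Leave the board lying in its nest and do not disturb the board stack, the hand roller or the steel rule.

Things in the scene. Friction and masses are not known exactly. Their poses are not given: they have to be found in the camera images.
- press: Grey hand-lever bonding press, fixed to the table. Base plate 240 x 280 mm, top 30 mm above the table. Origin: on the table under the centre of the pressing pad. The lever grip is at its front, -x; the bed slides out on rails to its +y. Column 45 x 56 mm, 214 mm high, at x = +92 mm; guide arm 50 mm wide, top at 165 mm, from there to x = -30 mm.
- bed (a joint): Position of the slide-out bed (m): 0 = fully home against its stop, with the board under the pad; grows to 0.125 as the bed is pulled out to the press's +y. Friction about 2 N, some damping, no spring: it stays where it is left. The stop is rigid.
- knob: Upright black knob, 26 mm diameter, for pushing and pulling the bed; on a 34 mm wide flat strap at the bed's outer end. Origin: on its axis, 50 mm above the table; the black part runs from 64 to 102 mm above the table. Moves with the bed: at (0, 135 mm + bed value) in the press frame. With the bed home it is 82 mm clear of the lever's nearer arm.
- lever (a joint): Lever angle (rad): 0 = up (28 degrees above level), where its return spring keeps it; grows as it comes down; the pad meets the board at about 0.445; rigid lower stop at 0.5236 (2 degrees below level). Hand force at the grip: about 3 N at the top, 6 N where the pad meets the board, 16 N at the stop as the sponge is squeezed. Rises by itself if let go.
- pivot (a point): Hinge axis of the lever: on top of the press's column, at (75, 0, 195) mm in the press frame; the axis runs along the press's y.
- grip: Black rubber lever grip: round bar, 24 mm diameter, 132 mm long, along the press's y, carried by two flat steel arms 36 mm either side of its middle (8 mm thick, 22 high). Origin: centre of the bar, 275 mm from the pivot: x = -168, z = 324 mm in the press frame with the lever up, x = -200, z = 185 mm at the stop. Free space all round. Turns with the lever.
- pad: Grey sponge pressing pad, 100 x 72 mm, 10 mm thick, on a steel plate under the ram. Origin: centre of its underside, 93 mm above the table with the lever up; the lever moves it straight down and it gives by up to 6 mm when it bears on the board (about 35 N on the board at the lever's stop).
- nest (a point): Centre of the bed's upper face, 56 mm above the table, between four locating strips 4 mm high that leave 3 mm (ends) and 4 mm (sides) of play about the board. Moves with the bed: at (0, bed value) in the press frame.
- board: White stiffener board with round corners, 110 x 80 x 5 mm, about 60 g, lying loose in the bed's nest. Origin: centre of its underside; x along its length.
- stack: Bystander: stack of white stiffener boards, 110 x 80 x 70 mm. Origin: centre of its underside.
- roller: Bystander: hand seam roller lying on the table, about 180 mm long, wooden handle to its -x, rubber roll 38 mm diameter at its +x end. Origin: on the table under its middle.
- rule: Bystander: flat steel rule, 300 x 32 x 4 mm, lying on the table. Origin: centre of its underside; x along its length.
Mind the look-alikes: they are no part of the job. Of the things shaped like the board, the white one is meant.

How it is judged:
By the outcome, as a careful person would: the job done as asked, in the order asked, and still so for the second after the job is handed in, while the arm keeps its last pose, push and grip.
It also fails if it takes over 50 s, if anything falls off the work surface, if the arm or the gripper's body presses on something with over 40 N, if the wrist force passes 120 N, or if a joint passes its speed limit or range.

## Robot

A 7-joint arm with a two-finger parallel gripper is mounted at the origin on the work surface. World frame = base frame: x ahead of the robot, y to its left, z up, the work surface at z = 0. Lengths are in m, angles in rad, forces in N, time in s.
With the tool pointing down it reaches from about 0.4 to 0.875 m from the base axis. Payload 4.4 kg.
Tool frame: the origin (TCP) lies at the very end of the fingers, on their centre line; the grasp point (between the pads) lies 19 mm behind it; z points along the fingers, y is the line along which they close (so a half turn about z gives the same grasp; the last joint's range is limited). The gripper opens to 85 mm and grips with 20 to 120 N. Pads are 22 mm wide; open, the fingers measure 114 mm over their backs; the gripper's body (76 mm by 85 mm) begins 54 mm behind the grasp point. The pads swing forward as they close: fully open they stand 13 mm farther back than shut.
Start: joints at [-1.325, 0.628, 0.038, 1.517, -0.027, 0.996, -0.02], TCP at [0.199, 0.619, 0.2] pointing down, gripper open.
Joint ranges: [-3.06, 3.06], [-0.37, 2.12], [-1.25, 1.32], [0.18, 2.47], [-1.1, 4.24], [0.23, 1.98], [-2.94, 2.94]. Speed limits (rad/s): [2.57, 2.57, 3.14, 3.14, 3.14, 3.14, 3.14].

## Interface

Orientations are given as [roll, pitch, yaw] about the fixed x, y, z axes, in that order (R = Rz(yaw) Ry(pitch) Rx(roll)).
In Python, from workcell import env, jaws, cams gives the robot as it stands. Calls block until the motion is done:
- env.move_to(position, orientation): joint-space move of the TCP to a pose.
- env.move_linear(position, attitude=None, rate=0.15): straight line of the TCP; attitude=None keeps the orientation; rate is the mean speed in m/s.
- env.move_joints(angles): joint-space move.
- jaws.grip(opening, grip_force=None): finger opening in m; grip_force is the grip in N (None keeps the last); returns when the fingers have stopped.
- env.dwell(seconds).
- env.ik(position, orientation): joint angles nearest the present ones, or None.
- env.sense(): the state.
- cams.grab_frame(name): name is "scene" or "top"; returns a dict with "img" (480x640x3 uint8, red, green, blue), "K" (3x3 intrinsics, pixels), "k1" (the pictures are not rectified: a ray, as slopes to the right and down, at radius r is drawn at 1 + k1 r^2 times it, then the intrinsics apply), "T" (4x4, takes a point from camera to world coordinates). Camera axes: x right, y down, z forward; pixel columns grow to the right and rows downward; lengths in m; the calibration is good to about 2 mm. A picture is of the moment at which its call begins. There is no depth.
A pose or a line that the arm cannot do raises env.IKError and nothing moves.
- env.job_done(): hands the job in; it is judged then, once.
The state is a dict: "t": time; "joint_positions": joint angles; "joint_vel": joint speeds; "tau": joint torques, N m; "eef_pos": TCP position; "ee_rot": TCP orientation; "wrist_force": force on the tool from outside, world axes, zero at the start; "ft_torque": the same for the moment, N m; "opening": finger opening in m; "gripper_force": force on a finger pad.
Only numpy, scipy, OpenCV 4.12 (cv2) and the standard library are available. Lean on these libraries where they do the work, as an engineer would, in place of code of your own. Each camera call takes 0.05 s, during which the arm holds its last target. There are 200 camera calls.

## Working session

There is one attempt and no reset: what is moved stays moved. The work goes in short steps, each a Python script; the robot and the scene stay as the last script left them, time stands still between calls to the robot, and variables do not carry over. Pictures are saved under pics/ and viewed, at most 10 in all, crops included, and the job is handed in when it is done.

```bash
mkdir -p pics; ls
python3 - <<'E'
from workcell import env,jaws,cams
import cv2,pickle
for n in("scene","top"):
    f=cams.grab_frame(n); cv2.imwrite(f"pics/{n}0.png",f["img"][:,:,::-1]); pickle.dump(f,open(f"{n}0.pkl","wb"))
    print(n,f["K"],f["k1"],f["T"])
print(env.sense())
E
```

```text
pics
scene [[488.79002772   0.         320.42140484]
 [  0.         488.79002772 240.18789061]
 [  0.           0.           1.        ]] -0.080581357605538 [[ 0.819707    0.48001439 -0.31251661  0.96441878]
 [ 0.57275135 -0.68116602  0.45603591 -0.60856299]
 [ 0.00602811 -0.55281014 -0.83328543  1.36505809]
 [ 0.          0.          0.          1.        ]]
top [[517.07799071   0.         333.82123069]
 [  0.         517.07799071 239.42654762]
 [  0.           0.           1.        ]] 0.005267950484087077 [[ 0.00189787 -0.99542481  0.09552927  0.41558223]
 [-0.99990973 -0.00315973 -0.01305963  0.05313804]
 [ 0.01330173 -0.09549586 -0.99534095  1.67696579]
 [ 0.          0.          0.          1.        ]]
{'t': 0.1, 'joint_positions': array([-1.32479234,  0.62924078,  0.0384598 ,  1.51826583, -0.02699591,
        0.99630235, -0.0200074 ]), 'joint_vel': array([ 2.02751311e-04, -1.85688860e-03, -2.36055833e-04, -4.13934031e-03,
        8.50960768e-04,  1.26753965e-03,  7.42040957e-05]), 'tau': array([ 3.72997398e-03, -5.64534152e+01,  1.23113751e+00, -1.93973351e+01,
        1.14017291e-02,  5.45488321e-03, -2.08079331e-05]), 'eef_pos': array([0.1991981 , 0.61808224, 0.19929039]), 'ee_rot': array([-3.13989496e+00,  2.86820408e-05,  2.82977140e+00]), 'wrist_force': array([-0.09804317, -0.99172877, -0.01507322]), 'ft_torque': array([-0.01455232, -0.00711332,  0.02321079]), 'gripper_force': 0.0, 'opening': 0.08542858465834596}
```

View pics/scene0.png

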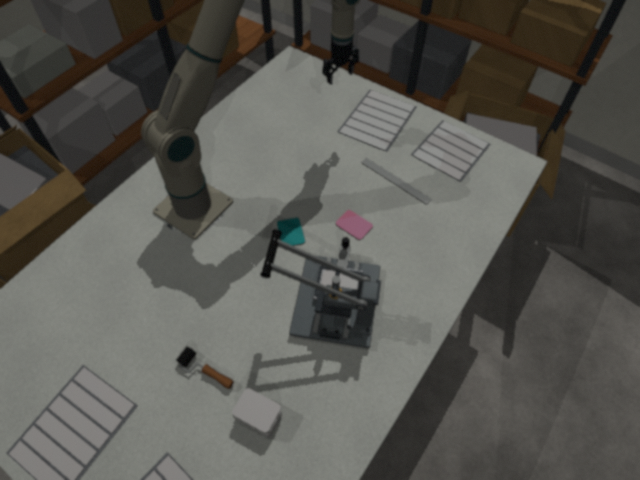

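View pics/top0.png

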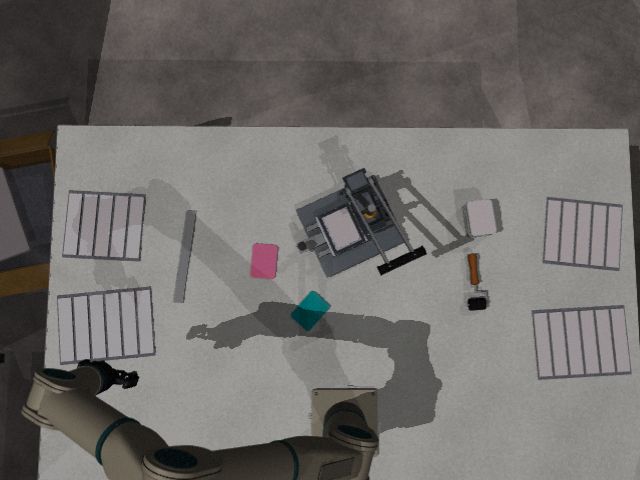

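The scene view shows the press around (340,300), with its grip bar at (271,253) and the knob at (345,243). In the top view the grip bar runs from about (380,272) to (425,250), the knob is at (305,246), the board in the bed is at (342,229), and the press yaw is about 25°. The pink and teal boards are look-alikes. I'll zoom in to get accurate pixels.

Run:
```python
import cv2
a=cv2.imread("pics/top0.png")[155:290,280:440]; b=cv2.imread("pics/scene0.png")[220:355,250:410]
g=lambda i:cv2.convertScaleAbs(cv2.resize(i,None,fx=5,fy=5,interpolation=cv2.INTER_CUBIC)[:600],alpha=1.8,beta=10)
cv2.imwrite("pics/topc.png",g(a)[:600]);cv2.imwrite("pics/scenec.png",g(b)[:600])
```

```text
(no output)
```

View pics/topc.png

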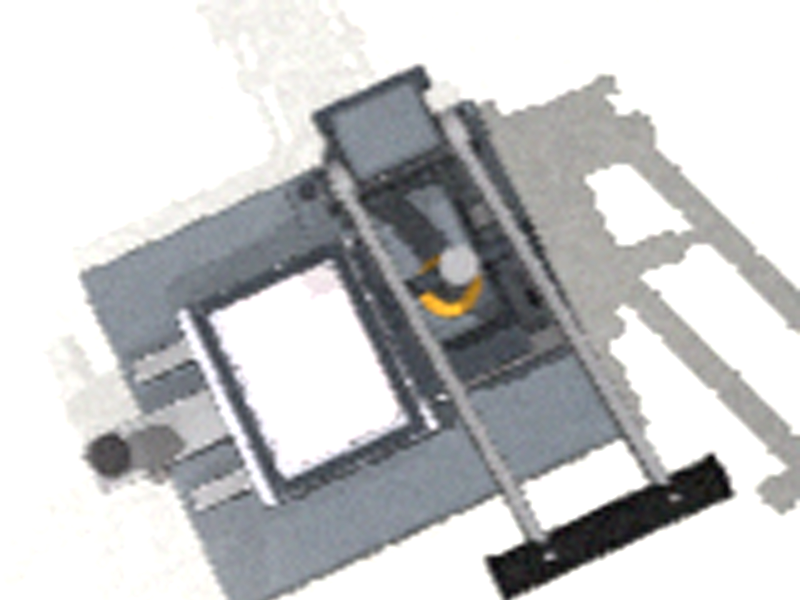

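View pics/scenec.png

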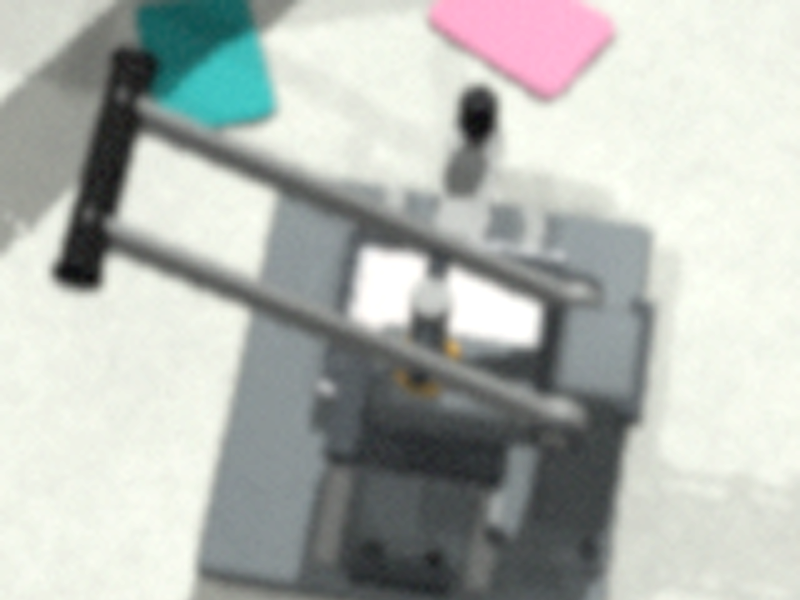

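The top crop shows the grip bar centred near crop (610,527), i.e. pixel (402,260), and the knob top near (302,245.6). The board lies in its nest, and the bed is well out. The scene crop shows the grip centre at about (271.4,253.4) and the knob at about (345.6,242). Next I'll segment these and triangulate.

```bash
cat > geo.py <<'E'
import numpy as np,cv2,pickle
def ray(f,p):
    K=f["K"];T=f["T"]
    d=np.array([f["k1"],0,0,0,0.])
    x=cv2.undistortPoints(np.array([[p]],float),K,d)[0,0]
    v=T[:3,:3]@[x[0],x[1],1]; return T[:3,3],v/np.linalg.norm(v)
def plane(f,p,z):
    o,v=ray(f,p); return o+v*(z-o[2])/v[2]
def tri(f,p,g,q):
    o,v=ray(f,p);u,w=ray(g,q)
    s=np.linalg.lstsq(np.c_[v,-w],u-o,rcond=None)[0]
    a,b=o+v*s[0],u+w*s[1]; return (a+b)/2,np.linalg.norm(a-b)
def blob(f,seed,mask):
    n,l,s,c=cv2.connectedComponentsWithStats(mask.astype(np.uint8))
    ids=[i for i in range(1,n) if s[i,4]>8]
    i=min(ids,key=lambda i:np.hypot(*(c[i]-seed)))
    k=cv2.findContours((l==i).astype(np.uint8),0,2)[0][0]
    return c[i],s[i],cv2.minAreaRect(k)
E
python3 - <<'E'
from geo import *
S,T=[pickle.load(open(n+"0.pkl","rb")) for n in("scene","top")]
r={}
for n,f,g,k in(("S",S,(271,253),(345.6,242)),("T",T,(402,260),(302,245.6))):
    m=f["img"].max(2); 
    for th in(25,32):
        print(n,th,"grip",blob(f,g,m<th))
    for th in (35,45): print(n,th,"knob",blob(f,k,m<th))
    r[n]=blob(f,g,m<25)[0],blob(f,k,m<40)[0]
print("grip",tri(S,r["S"][0],T,r["T"][0]));print("knob",tri(S,r["S"][1],T,r["T"][1]))
w=blob(T,(342,229),T["img"].min(2)>105);print("board",w,plane(T,w[0],.061), [plane(T,c,.061)[:2] for c in cv2.boxPoints(w[2])])
E
```

```text
S 25 grip (array([270.99272727, 252.59636364]), array([262, 230,  19,  47, 275], dtype=int32), ((271.21881103515625, 253.16444396972656), (7.785043239593506, 47.3321418762207), 14.67639446258545))
S 32 grip (array([271.10736196, 252.19631902]), array([262, 230,  20,  47, 326], dtype=int32), ((271.6507568359375, 252.91065979003906), (8.741754531860352, 48.03458786010742), 14.349332809448242))
S 35 knob (array([345.        , 243.11904762]), array([343, 239,   5,  10,  42], dtype=int32), ((345.0, 243.5), (9.0, 4.0), 90.0))
S 45 knob (array([345.12068966, 243.24137931]), array([342, 238,   7,  12,  58], dtype=int32), ((345.0, 243.5), (11.0, 6.0), 90.0))
T 25 grip (array([401.59259259, 260.07407407]), array([378, 246,  48,  29, 378], dtype=int32), ((401.66253662109375, 259.9244384765625), (8.097230911254883, 49.72205352783203), 65.05609893798828))
T 32 grip (array([401.60913706, 260.14974619]), array([378, 246,  48,  29, 394], dtype=int32), ((401.6849060058594, 260.0068359375), (8.689861297607422, 49.739112854003906), 65.55604553222656))
T 35 knob (array([356.13333333, 214.        ]), array([353, 210,   7,   8,  15], dtype=int32), ((355.8461608886719, 213.2692108154297), (8.59785270690918, 2.2188007831573486), 56.3099365234375))
T 45 knob (array([301.88372093, 245.41860465]), array([299, 242,   7,   8,  43], dtype=int32), ((302.0, 245.5), (7.0, 6.0), 90.0))
grip (array([ 0.49260846, -0.14170599,  0.32354478]), np.float64(0.002626458783616493))
knob (array([0.55236858, 0.12781268, 0.08231154]), np.float64(0.0021003649306387613))
board (array([340.90575916, 228.43769634]), array([322, 208,  39,  42, 955], dtype=int32), ((340.8951110839844, 228.35606384277344), (35.89931869506836, 27.1689395904541), 65.224853515625)) [0.60548604 0.00970581 0.061     ] [array([0.63917046, 0.07235093]), array([ 0.67575071, -0.00542975]), array([ 0.57241524, -0.05268913]), array([0.53632363, 0.02478218])]
```

```bash
cat > press.py <<'E'
from geo import *
from scipy.spatial.transform import Rotation as R
S,T=[pickle.load(open(n+"0.pkl","rb")) for n in("scene","top")]
b=blob(T,(402,260),T["img"].max(2)<25); bp=cv2.boxPoints(b[2])
c=[plane(T,p,.324)[:2] for p in bp]; e=[np.linalg.norm(c[1]-c[0]),np.linalg.norm(c[2]-c[1])]
d=(c[1]-c[0]) if e[0]>e[1] else c[2]-c[1]; d=d*np.sign(d[1])
barlen=np.linalg.norm(d); yaw_bar=np.arctan2(-d[0],d[1])
grip=tri(S,blob(S,(271,253),S["img"].max(2)<25)[2][0],T,b[2][0])[0]
knob=tri(S,blob(S,(345,243),S["img"].max(2)<45)[0],T,blob(T,(302,245),T["img"].max(2)<45)[0])[0]
# yaw from grip->knob vector agreement: iterate
psi=yaw_bar
def press(psi): return grip[:2]+.168*np.array([np.cos(psi),np.sin(psi)])
P=press(psi); v=knob[:2]-P; yaw_knob=np.arctan2(-v[0],v[1])
psi=(yaw_bar+yaw_knob)/2; P=press(psi)
def w(x,y,z): return np.array([P[0]+x*np.cos(psi)-y*np.sin(psi),P[1]+x*np.sin(psi)+y*np.cos(psi),z])
def att(tilt=0,flip=1):
    """tool z = down tilted by tilt toward press +x; closing axis in press xz plane"""
    z=np.array([np.sin(tilt),0,-np.cos(tilt)]);x=np.array([0,flip,0.]);y=np.cross(z,x)
    return (R.from_euler("z",psi)*R.from_matrix(np.c_[x,y,z])).as_euler("xyz"),R.from_euler("z",psi).apply(z)
def gpos(q):
    a=np.deg2rad(28)-q; return w(.075-.275*np.cos(a),0,.195+.275*np.sin(a))
bed=np.linalg.norm(knob[:2]-P)-.135
E
python3 - <<'E'
from press import *
from workcell import env
print("yaw bar,knob",np.rad2deg([yaw_bar,yaw_knob]),"len",barlen,"P",P,"grip",grip,"knob",knob,plane(T,(302,245.5),.102),"bed",bed)
np.set_printoptions(precision=2,suppress=True)
for fl in(1,-1):
    print("flip",fl); e,_=att(0,fl)
    for n,p in(("above",w(0,.135+bed,.2)),("knob",w(0,.135+bed,.069)),("home",w(0,.135,.069))): print(n,env.ik(p,e))
    for q,t in((0,0),(0,15),(0,30),(.5236,30),(.5236,45),(.5236,60)):
        e,z=att(np.deg2rad(t),fl); print(q,t,env.ik(gpos(q)+.019*z,e),env.ik(gpos(q)-.08*z,e))
E
```

```text
yaw bar,knob [24.96616692 25.03642045] len 0.13137884981584025 P [ 0.64547725 -0.07103459] grip [ 0.49321915 -0.1420379   0.32183291] knob [0.55078925 0.13168773 0.07623884] [0.54779899 0.1296325  0.102     ] bed 0.08874574742956376
flip 1
above [-0.5   0.53  0.33  1.76 -0.21  0.89  0.36]
knob [-0.42  0.7   0.22  1.87 -0.25  0.6   0.39]
home [-0.27  0.72  0.21  1.81 -0.24  0.64  0.52]
0 0 [-0.29  0.39  0.75  1.76 -0.3   1.11  0.99] [-0.36  0.33  0.85  1.57 -0.25  1.35  0.95]
0 15 [-0.32  0.31  0.9   1.93 -0.58  0.94  1.31] [-0.41  0.18  0.98  1.79 -0.41  1.13  1.14]
0 30 [ 0.18  0.2   0.41  2.1  -0.82  0.74  1.59] [ 0.07  0.05  0.59  1.99 -0.62  0.94  1.42]
0.5236 30 [ 0.95  0.45 -0.5   2.3  -1.03  0.25  1.95] [ 0.52  0.22  0.22  2.25 -0.93  0.68  1.91]
0.5236 45 None [ 1.71  0.51 -1.04  2.38 -1.01  0.35  2.17]
0.5236 60 None None
flip -1
above [-0.92  0.78  1.15  1.77 -0.79  1.13 -2.22]
knob [ 0.07  0.75 -0.56  1.86  0.59  0.71  2.74]
home [ 0.22  0.78 -0.58  1.79  0.59  0.75  2.91]
0 0 [-0.5   0.53  1.15  1.76 -0.52  1.2  -1.91] [-0.52  0.43  1.15  1.58 -0.39  1.4  -2.04]
0 15 [-0.46  0.4   1.15  1.94 -0.72  1.02 -1.69] [-0.52  0.22  1.15  1.79 -0.47  1.16 -1.93]
0 30 [-0.35  0.35  1.15  2.11 -1.04  0.97 -1.29] [-0.42  0.09  1.15  2.   -0.68  0.99 -1.64]
0.5236 30 [ 0.95  0.45 -0.5   2.3  -1.03  0.25 -1.19] [-0.03  0.32  0.96  2.27 -1.09  0.9  -1.01]
0.5236 45 None [ 1.71  0.51 -1.04  2.38 -1.01  0.35 -0.98]
0.5236 60 None None
```

Run:
```python
from press import *
from workcell import env,jaws,cams
np.set_printoptions(precision=3,suppress=True)
e,_=att(0,1)
def st(n):
    s=env.sense(); print(n,round(s["t"],2),s["eef_pos"],"F",s["wrist_force"],"op",round(s["opening"],4),"gf",round(s["gripper_force"],1))
env.move_to(w(0,.135+bed,.2),e);jaws.grip(.07,40); st("above")
env.move_linear(w(0,.135+bed,.071),rate=.12); st("down")
jaws.grip(.0,40); st("grip")
for n in("scene","top"):
    f=cams.grab_frame(n); cv2.imwrite(f"pics/{n}1.png",f["img"][:,:,::-1])
a=cv2.imread("pics/scene1.png")[130:370,190:430]; b=cv2.imread("pics/top1.png")[135:375,230:470]
cv2.imwrite("pics/both1.png",cv2.convertScaleAbs(cv2.resize(np.hstack([a,b]),(800,400)),alpha=1.6))
```

```text
above 2.56 [0.551 0.132 0.2  ] F [ 0.056  0.05  -1.003] op 0.07 gf 0.0
down 3.78 [0.552 0.132 0.072] F [ 0.554 -0.16  -0.722] op 0.07 gf 0.0
grip 4.45 [0.551 0.132 0.071] F [-0.428  0.13   0.425] op -0.0003 gf 0.0
```

View pics/both1.png

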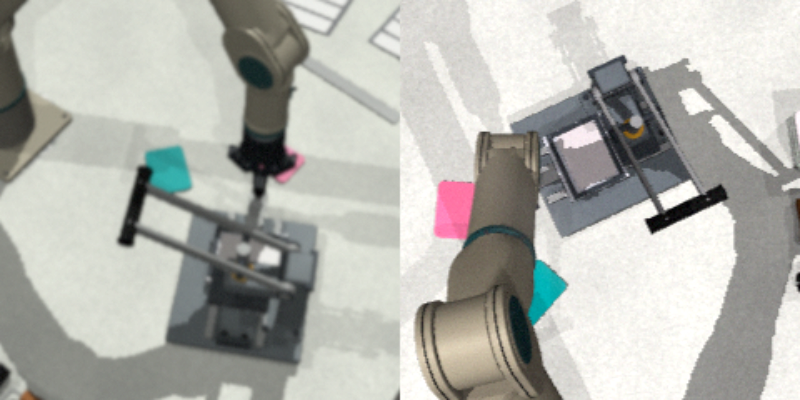

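The composite shows the gripper at the knob: the fingertip in the scene view is at composite (258,190). The lever and board look undisturbed. The opening reads 0 though, so the fingers closed on nothing. I'll check whether the bed moved and zoom in on the fingertips.

Run:
```python
from press import *
t=cv2.imread("pics/top1.png")[:,:,::-1]
print(blob(None,(340.9,228.4),t.min(2)>105)[:2], blob(None,(340.9,228.4),T["img"].min(2)>105)[:2])
o=cv2.imread("pics/scene0.png")[205:275,310:380];a=cv2.imread("pics/scene1.png")[205:275,310:380]
cv2.imwrite("pics/z1.png",cv2.convertScaleAbs(cv2.resize(np.hstack([o,a]),(800,400),interpolation=cv2.INTER_CUBIC),alpha=2,beta=15))
```

```text
(array([337.7556391 , 216.38345865]), array([322, 207,  29,  17, 266], dtype=int32)) (array([340.90575916, 228.43769634]), array([322, 208,  39,  42, 955], dtype=int32))
```

View pics/z1.png

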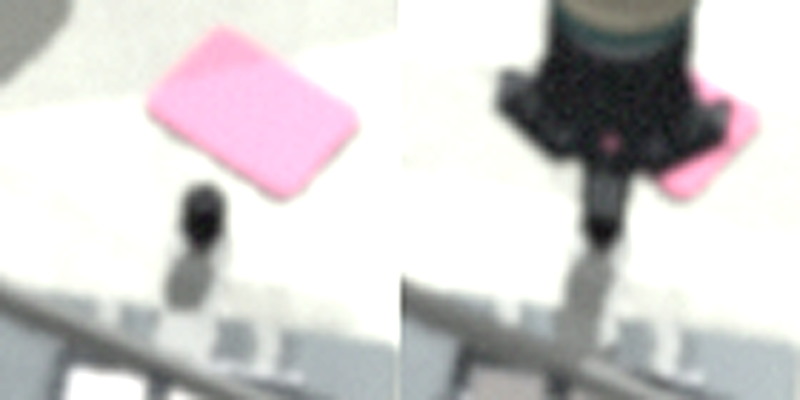

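The left panel (before) shows the knob at crop (203,215). In the right panel the closed fingertips cover the same spot, with a black tip at (603,235). I'll project the reported TCP and the knob model into the pictures to see where the offset is.

Run:
```python
from press import *
def proj(f,p):
    M=np.linalg.inv(f["T"]);return cv2.projectPoints(np.array([p],float),cv2.Rodrigues(M[:3,:3])[0],M[:3,3],f["K"],np.array([f["k1"],0,0,0,0.]))[0].ravel()
np.set_printoptions(precision=1,suppress=True)
for n,f in(("S",S),("T",T)):
    print(n,"tcp",proj(f,[.551,.132,.071]))
    for b in(.06,.075,.089,.1): print(b,"bottom",proj(f,w(0,.135+b,.064)),"top",proj(f,w(0,.135+b,.102)))
m=S["img"][236:252,338:354].max(2);print(m);m=T["img"][238:254,294:318].max(2);print(m)
a=cv2.imread("pics/scene1.png")[228:252,338:354].max(2);print(a)
```

```text
S tcp [344.9 244.1]
0.06 bottom [343.4 252.9] top [344.  246.4]
0.075 bottom [344.1 249. ] top [344.7 242.4]
0.089 bottom [344.8 245.3] top [345.3 238.7]
0.1 bottom [345.3 242.5] top [345.9 235.8]
T tcp [301.7 245.3]
0.06 bottom [310.3 241.7] top [309.9 240.5]
0.075 bottom [305.9 243.7] top [305.4 242.6]
0.089 bottom [301.8 245.6] top [301.2 244.5]
0.1 bottom [298.6 247. ] top [298. 246.]
[[122 124 124 125 119 114 109 109 107 113 122 125 119 110 105 102]
 [125 123 124 119 108  91  81  72  73  87 107 123 127 125 119 112]
 [125 123 121 112  90  65  51  41  41  57  83 109 125 132 131 126]
 [124 123 118 102  70  42  34  30  32  40  60  92 121 132 133 131]
 [126 124 116  93  56  32  27  28  29  32  46  83 117 132 133 134]
 [126 122 114  88  50  23  23  26  25  23  39  78 115 132 132 134]
 [125 123 112  84  46  16  13  13  11  17  37  78 116 132 134 134]
 [126 122 109  77  39  14   7   7   6   9  36  81 117 133 134 135]
 [125 121 104  75  37  13   4   7   5  12  39  80 116 132 136 134]
 [124 120 106  80  45  17  11   7   4  15  43  81 115 131 135 136]
 [124 120 111  91  60  30  11   8  13 
[... 2890 characters left out ...]
  37  39  75 111 124 126 129]
 [132 131 118  88  50  27  25  27  30  32  39  81 117 131 133 133]
 [132 129 114  83  44  17  13  15  18  22  41  84 123 136 139 139]
 [131 127 111  80  40  15   7   8  13  16  40  84 123 140 142 142]
 [132 127 112  84  50  19   5   6   4  21  47  88 121 138 143 143]
 [130 127 116  97  64  30  10   7  13  34  60  93 119 135 142 143]
 [128 124 117 104  75  44  22  18  28  52  78 101 117 134 141 143]
 [126 119 115 102  81  52  36  31  46  71  93 105 117 134 141 143]
 [126 115 106  93  74  55  49  48  63  85  99 108 119 134 141 141]
 [123 111  96  80  67  58  56  58  71  91 104 111 122 135 140 141]
 [121 105  84  69  63  60  61  64  71  91 106 116 124 134 141 141]]
```

Run:
```python
from press import *
from workcell import env,jaws,cams
np.set_printoptions(precision=3,suppress=True)
for b in(.0787,.0637):
    env.move_linear(w(0,.135+b,.071),rate=.04)
    s=env.sense();print(s["t"],s["eef_pos"],"F",s["wrist_force"],"op",s["opening"],s["gripper_force"])
a=cams.grab_frame("scene")["img"][:,:,::-1];b=cams.grab_frame("top")["img"][:,:,::-1]
cv2.imwrite("pics/scene2.png",a)
cv2.imwrite("pics/z2.png",cv2.convertScaleAbs(cv2.resize(np.hstack([a[195:275,310:390],b[190:270,290:370]]),(800,400),interpolation=cv2.INTER_CUBIC),alpha=2,beta=15))
```

```text
4.95 [0.555 0.122 0.071] F [-0.371 -0.419 -0.67 ] op -2.8052508217489358e-05 0.0
5.475 [0.562 0.109 0.071] F [ 0.103  0.327 -0.079] op -3.4055033571548785e-05 0.0
```

View pics/z2.png

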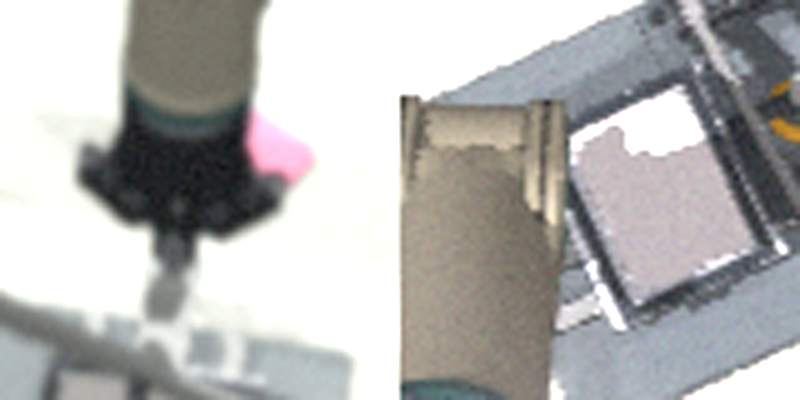

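In the left panel the fingertips end near crop (175,265), pixel (345,248). The strap and its shadow haven't moved. In the right panel the board is still in its nest. There's no contact force, so I need to know where the fingertips really are relative to the knob, with numbers and a lateral check.

Run:
```python
from press import *
from workcell import env
np.set_printoptions(precision=3,suppress=True,linewidth=160)
s=env.sense();print(s["ee_rot"],s["eef_pos"],s["joint_positions"])
a=cv2.imread("pics/scene2.png").max(2)
print(a[232:256,338:354])
print(S["img"].max(2)[232:256,338:354])
```

```text
[-3.141 -0.     2.007] [0.561 0.109 0.071] [-0.4    0.705  0.249  1.857 -0.282  0.613  0.461]
[[ 11  11   7  12  11  11   8  10  14   7  11  10   9   9  10  14]
 [ 15   4  11  11  12  11   9  15   7   4   8   8   9  15  11  12]
 [ 19  15  10  14   7  10  14  19  14  14   6   9  11  12  13  10]
 [ 19  16   7  14   6  14  18  27  20  17   9   5   9   8  14  17]
 [ 19  13  14   7  10  15  24  29  27  15  11  11  15  15  18  22]
 [ 14  12  10  12  11  12  18  26  23  16  11  12  13  19  22  22]
 [ 19  19  14  10   9  14  13  19  14   7   9  15  16  17  23  23]
 [ 48  43  28  14   9  11   8  16  15  12  11   9  17  17  21  19]
 [ 82  73  50  23  15  15  15  16   8   9  10  14  21  22  18  14]
 [112 100  69  36  18  21  23  21  16  14  19  34  45  47  38  27]
 [127 113  80  44  27  32  34  32  18  15  30  56  80  86  72  59]
 [129 116  81  42  32  36  39  37  33  22  35  74 109 117 110  99]
 [129 114  80  43  37  39  39  40  35  28  42  83 120 133 132 126]
 [130 116  84  47  38  42  36  38  36  29  45  85 121 137 141 139]
 [131 119  95  67  48  41  39  39  38  36  53  88 119 135 141 144]
 
[... 1511 characters left out ...]
  15  43  81 115 131 135 136]
 [124 120 111  91  60  30  11   8  13  31  59  87 113 128 133 135]
 [122 116 112  97  70  39  22  18  26  48  75  94 110 127 135 135]
 [119 113 108  96  78  49  35  29  44  66  87  98 112 127 134 135]
 [118 109 101  90  69  52  44  44  57  79  94 103 113 127 133 135]
 [117 105  88  75  63  55  54  55  67  86  97 105 115 126 133 134]
 [115  99  80  64  60  59  59  58  67  85  99 108 118 128 133 134]
 [110  91  71  60  58  58  58  58  64  81 101 111 120 128 132 133]
 [105  80  61  55  57  55  58  58  65  82  99 109 116 122 124 126]
 [ 99  73  57  53  54  55  56  58  69  87  99 104 111 115 116 117]
 [ 95  69  56  54  54  52  56  59  75  94 104 103 107 111 112 114]]
```

```bash
cat >> geo.py <<'E'
def proj(f,p):
    M=np.linalg.inv(f["T"]);return cv2.projectPoints(np.array([p],float),cv2.Rodrigues(M[:3,:3])[0],M[:3,3],f["K"],np.array([f["k1"],0,0,0,0.]))[0].ravel()
E
python3 - <<'E'
from press import *
print(tri(S,(345.2,239.8),T,(301.9,245.4)))
tiles=[]
for f,pts in((S,[[.1992,.6181,.1993],[.1992,.6181,.2193],[.1992,.6181,.2693]]),(T,[[.1992,.6181,.1993],[.1992,.6181,.2193],[.1992,.6181,.2693]])):
    c=proj(f,pts[1]).astype(int);x0,y0=max(c[0]-40,0),max(c[1]-40,0)
    i=cv2.convertScaleAbs(cv2.resize(np.ascontiguousarray(f["img"][y0:y0+80,x0:x0+80,::-1]),(400,400),interpolation=cv2.INTER_CUBIC),alpha=2,beta=20)
    for p,col in zip(pts,((0,0,255),(0,255,0),(255,0,0))):
        q=(proj(f,p)-[x0-.5,y0-.5])*5; cv2.drawMarker(i,tuple(int(v) for v in q),col,0,14,1); print(q)
    tiles.append(i)
cv2.imwrite("pics/z3.png",np.hstack(tiles))
E
```

```text
(array([0.54968857, 0.1310519 , 0.09558031]), np.float64(0.0026166869957593396))
[203.13452029 228.63239667]
[204.1441786  206.45987458]
[206.74322244 149.29656778]
[217.07984034 201.04384344]
[202.84898084 206.4919396 ]
[165.46069154 220.80595496]
```

View pics/z3.png

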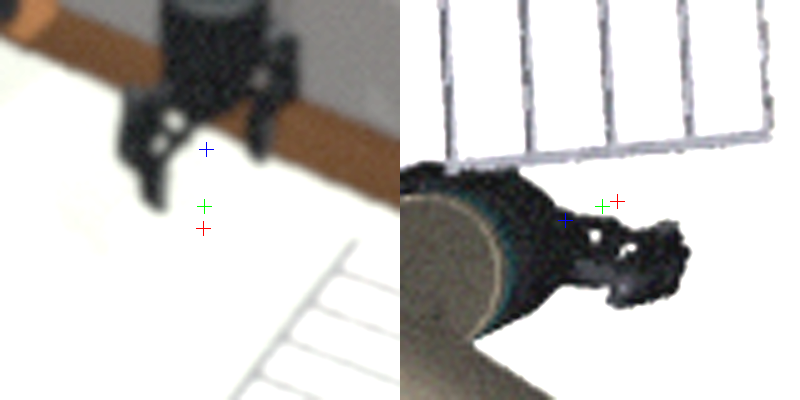

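The markers show the projected TCP: red in the left tile at (203,229), in the right tile at (617,201). The actual fingertips are displaced, with the left-tile midpoint near (207,183) and the right-tile fingers around (655,265). So either the reported TCP disagrees with the cameras by about 4 cm, or one camera does. I'll check against known things: the robot base at the origin, and the tip triangulation.

Run:
```python
from press import *
np.set_printoptions(precision=3,suppress=True)
print("base proj",proj(S,[0,0,0]),proj(T,[0,0,0]))
# tip midpoint at the start, from the composite
off=lambda f:np.maximum(proj(f,[.1992,.6181,.2193]).astype(int)-40,0)-.5
print("tip mid",tri(S,np.array([207,183])/5+off(S),T,np.array([255,268])/5+off(T)))
# base plate corners: top-view mask around base
for n,f,c in(("S",S,(193,210)),("T",T,(345,420))):
    x0,y0=c[0]-50,c[1]-45; i=f["img"][y0:y0+90,x0:x0+100]
    cv2.imwrite(f"pics/b{n}.png",i[:,:,::-1])
a=[cv2.convertScaleAbs(cv2.resize(cv2.imread(f"pics/b{n}.png"),(400,400 if n=="X" else 360),interpolation=cv2.INTER_CUBIC),alpha=2) for n in "ST" if cv2.imread(f"pics/b{n}.png").shape[0]]
print([x.shape for x in a])
for i,f,c in zip(a,(S,T),((193,210),(345,420))):
    h=min(90,480-c[1]+45); q=(proj(f,[0,0,0])-[c[0]-50.5,c[1]-45.5])*[4,360/h]; cv2.drawMarker(i,tuple(int(v) for v in q),(0,0,255),0,20,2)
cv2.imwrite("pics/base.png",np.hstack(a))
```

```text
base proj [192.975 205.412] [343.355 421.614]
tip mid (array([0.191, 0.59 , 0.252]), np.float64(0.046869365603161926))
[(360, 400, 3), (360, 400, 3)]
```

View pics/base.png

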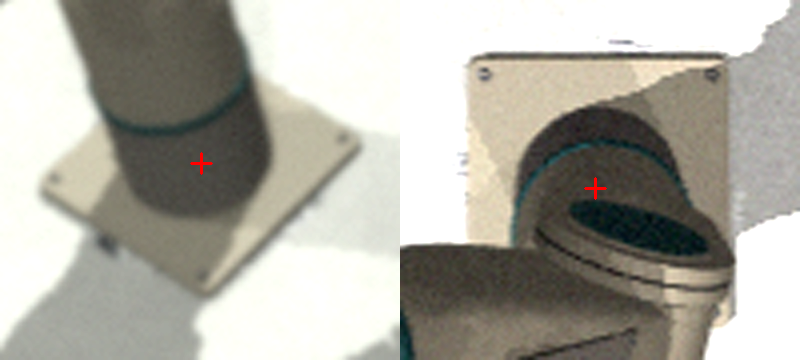

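The left tile shows the base centred on the projected origin at (201,163), and the right tile agrees at (596,188). So the cameras are sound. In T one finger was hidden, so that midpoint was wrong. The scene views at the start and at the knob both put the real fingertips about 30 mm above the reported TCP, so the fingers passed over the knob. I'll lower in steps with the fingers straddling the knob and let the opening confirm: 26 mm means knob, 34 mm means strap.

Run:
```python
from press import *
from workcell import env,jaws,cams
np.set_printoptions(precision=3,suppress=True)
def st(n):
    s=env.sense(); print(n,round(s["t"],2),s["eef_pos"],"F",s["wrist_force"],"op",round(s["opening"],4),"gf",round(s["gripper_force"],1)); return s
y=.135+.0865
env.move_linear(w(0,.135+.0637,.1),rate=.15); env.move_linear(w(0,y,.1),rate=.15); jaws.grip(.07,30)
for z in(.06,.05,.04):
    env.move_linear(w(0,y,z),rate=.1); 
    if abs(st("down")["wrist_force"][2])>6: break
    jaws.grip(0,30)
    if st("grip")["opening"]>.015: break
    jaws.grip(.07,30)
```

```text
down 7.43 [0.552 0.13  0.06 ] F [ 0.066  0.079 -0.011] op 0.0699 gf 0.0
grip 7.92 [0.551 0.129 0.061] F [-3.122  0.252  4.932] op 0.0236 gf 29.1
```

Run:
```python
from press import *
from workcell import env,jaws,cams
np.set_printoptions(precision=3,suppress=True)
def st(n):
    s=env.sense(); print(n,round(s["t"],2),s["eef_pos"],"F",s["wrist_force"],"op",round(s["opening"],4),"gf",round(s["gripper_force"],1)); return s
y=.135+.0865; u=np.array([np.sin(psi),-np.cos(psi),0])
jaws.grip(.07,40); env.move_linear(w(0,y,.05),rate=.1); st("down"); jaws.grip(0,40); st("grip")
b=.0865
while b>-.012:
    b-=.02 if b>.025 else .004
    env.move_linear(w(0,.135+b,.05),rate=.06 if b>.02 else .03)
    s=st(f"b={b:.4f}"); f=-s["wrist_force"]@u; print("push",round(f,1))
    if f>14: break
```

```text
down 8.68 [0.551 0.13  0.049] F [ 0.595  1.124 -0.338] op 0.0704 gf 0.0
grip 9.17 [0.551 0.129 0.05 ] F [-2.644 -0.684  5.655] op 0.0243 gf 39.4
b=0.0665 9.65 [0.56 0.11 0.05] F [-1.764 -2.187  6.557] op 0.0241 gf 39.4
push -1.2
b=0.0465 10.13 [0.569 0.092 0.05 ] F [-1.669 -2.757  5.342] op 0.0242 gf 39.4
push -1.8
b=0.0265 10.62 [0.577 0.074 0.05 ] F [-1.872 -2.041  5.867] op 0.0242 gf 39.4
push -1.1
b=0.0065 11.43 [0.585 0.057 0.05 ] F [-3.477 -0.704  7.365] op 0.0241 gf 39.5
push 0.8
b=0.0025 11.72 [0.587 0.054 0.05 ] F [-2.025 -0.044  6.866] op 0.0241 gf 39.5
push 0.8
b=-0.0015 12.0 [0.588 0.05  0.05 ] F [-2.359 -1.634  7.4  ] op 0.0242 gf 39.5
push -0.5
b=-0.0055 12.28 [0.589 0.049 0.05 ] F [-4.576  2.924  9.619] op 0.0237 gf 39.7
push 4.6
b=-0.0095 12.57 [0.589 0.049 0.05 ] F [-8.082  9.405 12.199] op 0.0244 gf 40.0
push 11.9
b=-0.0135 12.85 [0.589 0.049 0.05 ] F [-11.195  16.307  15.472] op 0.024 gf 40.3
push 19.5
```

The push force rises sharply at the stop, with the TCP at (0.589,0.049) against an expected home of (0.588,0.051). So the bed is home. I'll release, rise, check the bed by numbers, and plan the lever with the real fingertips taken as about 35 mm behind the TCP.

```bash
cat >> press.py <<'E'
OFF=.035
def lev(q,tilt,back=0.,fl=1):
    e,z=att(tilt,fl); return gpos(q)+z*(.019+OFF-back),e
def st(n):
    from workcell import env
    s=env.sense(); print(n,round(s["t"],2),s["eef_pos"],"F",s["wrist_force"],"op",round(s["opening"],4),"gf",round(s["gripper_force"],1)); return s
E
python3 - <<'E'
from press import *
from workcell import env,jaws,cams
np.set_printoptions(precision=3,suppress=True)
env.move_linear(w(0,.135-.005,.05),rate=.05); st("relax")
jaws.grip(.07,40); st("open")
env.move_linear(w(0,.135,.4),rate=.2); st("up")
p,e=lev(0,0,.12); env.move_linear(p,e,rate=.2); st("over grip")
S1,T1=cams.grab_frame("scene"),cams.grab_frame("top")
for n,f in(("scene3",S1),("top3",T1)): cv2.imwrite(f"pics/{n}.png",f["img"][:,:,::-1])
for n,f in(("S",S1),("T",T1)):
    q=proj(f,w(0,.135,.085)); k=blob(f,q,f["img"].max(2)<45); print(n,"expect",q,"knob",k[0],k[1])
for t0,t1 in((-5,25),(-5,20),(0,15),(-15,15),(-10,10),(0,0)):
    print(t0,t1,env.ik(*lev(0,np.deg2rad(t0))),env.ik(*lev(.5236,np.deg2rad(t1))))
E
```

```text
relax 13.17 [0.589 0.049 0.05 ] F [-4.595  2.701  7.33 ] op 0.024 gf 39.6
open 13.68 [0.591 0.047 0.05 ] F [-0.369 -0.366 -0.792] op 0.0696 gf 0.0
up 15.57 [0.588 0.051 0.399] F [0.53  0.378 0.388] op 0.0702 gf 0.0
over grip 16.8 [ 0.494 -0.141  0.39 ] F [-0.365 -0.349 -1.596] op 0.07 gf 0.0
S expect [340.827 265.738] knob [341.407 263.889] [338 262   7   5  27]
T expect [327.677 232.962] knob [327.786 233.321] [324 229   8   9  56]
-5 25 [-0.087  0.41   0.404  1.754 -0.113  1.076  0.785] [ 0.655  0.476 -0.222  2.272 -1.088  0.27   1.947]
-5 20 [-0.087  0.41   0.404  1.754 -0.113  1.076  0.785] [ 0.447  0.461 -0.007  2.23  -0.885  0.343  1.703]
0 15 [-0.056  0.372  0.393  1.806 -0.167  0.995  0.841] [ 0.315  0.464  0.108  2.184 -0.669  0.399  1.452]
-15 15 [-0.131  0.493  0.414  1.651 -0.027  1.238  0.705] [ 0.315  0.464  0.108  2.184 -0.669  0.399  1.452]
-10 10 [-0.112  0.45   0.411  1.702 -0.067  1.157  0.741] [ 0.209  0.476  0.194  2.135 -0.495  0.465  1.249]
0 0 [-0.056  0.372  0.393  1.806 -0.167  0.995  0.841] [ 0.046  0.524  0.318  2.034 -0.272  0.623  0.982]
```

Run:
```python
from press import *
from workcell import env,jaws,cams
np.set_printoptions(precision=3,suppress=True)
t0=np.deg2rad(-12)
p,e=lev(0,t0,.11); env.move_linear(p,e,rate=.15)
p,e=lev(0,t0); env.move_linear(p,e,rate=.1); st("at grip")
jaws.grip(0,90); st("gripped")
S1=cams.grab_frame("scene"); cv2.imwrite("pics/scene4.png",S1["img"][:,:,::-1])
cv2.imwrite("pics/z4.png",cv2.convertScaleAbs(cv2.resize(S1["img"][180:340,230:400,::-1],None,fx=3.5,fy=3.5,interpolation=cv2.INTER_CUBIC),alpha=1.8,beta=10))
```

```text
at grip 18.51 [ 0.484 -0.147  0.272] F [ 0.482 -0.182  0.123] op 0.0702 gf 0.0
gripped 19.01 [ 0.483 -0.147  0.272] F [-1.961 -0.342  4.297] op 0.0217 gf 87.8
```

The opening of 21.7 mm on the 24 mm bar has the same −2 mm bias as on the knob (24.2 mm on 26 mm), so the grip bar is held. Now I'll bring the lever down along its arc.

Run:
```python
from press import *
from workcell import env,jaws,cams
np.set_printoptions(precision=3,suppress=True)
for i in range(1,10):
    q=.5236*i/10; p,e=lev(q,np.deg2rad(-12+27*i/10)); env.move_linear(p,e,rate=.05)
    s=st(f"q={q:.3f}")
    if np.linalg.norm(s["wrist_force"])>45 or s["opening"]<.015: print("STOP"); break
```

```text
q=0.052 19.48 [ 0.479 -0.149  0.258] F [-2.693 -0.018  5.571] op 0.0216 gf 88.2
q=0.105 19.91 [ 0.476 -0.15   0.245] F [-4.076 -1.106  6.653] op 0.0219 gf 88.5
q=0.157 20.33 [ 0.474 -0.151  0.231] F [-4.821 -0.379  6.786] op 0.0219 gf 88.6
q=0.209 20.77 [ 0.473 -0.152  0.217] F [-5.421 -0.292  8.995] op 0.0215 gf 88.7
q=0.262 21.2 [ 0.472 -0.152  0.203] F [-5.928  0.212  9.035] op 0.022 gf 88.8
q=0.314 21.63 [ 0.471 -0.152  0.189] F [-6.854 -1.14   9.547] op 0.0218 gf 88.9
q=0.367 22.07 [ 0.472 -0.152  0.175] F [-8.188 -0.508  9.821] op 0.0222 gf 89.0
q=0.419 22.5 [ 0.473 -0.152  0.161] F [-8.045 -0.935 10.149] op 0.0216 gf 89.1
q=0.471 22.93 [ 0.474 -0.151  0.148] F [-10.218  -0.714  15.262] op 0.022 gf 89.6
```

Run:
```python
from press import *
from workcell import env,jaws,cams
np.set_printoptions(precision=4,suppress=True)
p,e=lev(.5236,np.deg2rad(15)); env.move_linear(p,e,rate=.05); st("stop?")
for k in range(1,8):
    env.move_linear(p-[0,0,.003*k],rate=.03); s=st(f"-{3*k}mm")
    if s["wrist_force"][2]>40: break
```

```text
stop? 23.37 [ 0.4768 -0.1498  0.1343] F [-13.5883  -1.3251  20.5642] op 0.0223 gf 90.3
-3mm 23.62 [ 0.4769 -0.1498  0.1322] F [-14.281   -1.2903  30.4452] op 0.0219 gf 93.2
-6mm 23.87 [ 0.4771 -0.1498  0.1311] F [-23.0388  -0.2476  53.0166] op 0.022 gf 95.8
```

Run:
```python
from press import *
from workcell import env,jaws,cams
np.set_printoptions(precision=4,suppress=True)
p,e=lev(.5236,np.deg2rad(15)); env.move_linear(p-[0,0,.0045],rate=.03); env.dwell(.5); st("hold")
S1,T1=cams.grab_frame("scene"),cams.grab_frame("top")
for n,f in(("S",S1),("T",T1)):
    k=proj(f,w(0,.135,.085)); print(n,"knob",k,blob(f,k,f["img"].max(2)<45)[0])
    for y in(-.06,.06): print("bar end expected at stop",proj(f,gpos(.5236)+w(0,y,0)-w(0,0,0)))
a=S1["img"][190:330,220:400,::-1];b=T1["img"][150:290,270:450,::-1]
cv2.imwrite("pics/fin.png",cv2.convertScaleAbs(cv2.resize(np.vstack([a,b]),(385*2,600),interpolation=cv2.INTER_CUBIC) if 0 else cv2.resize(np.hstack([a,b]),(800,311),interpolation=cv2.INTER_CUBIC),alpha=1.8,beta=10))
```

```text
hold 24.62 [ 0.477  -0.1498  0.1317] F [-18.4386  -1.1224  41.9834] op 0.0219 gf 94.5
S knob [340.8275 265.7384] [340.8769 266.5385]
bar end expected at stop [258.0877 296.8864]
bar end expected at stop [268.3034 259.4078]
T knob [327.6768 232.9622] [327.8596 233.3509]
bar end expected at stop [417.9715 263.4533]
bar end expected at stop [380.516  280.9677]
```

View pics/fin.png

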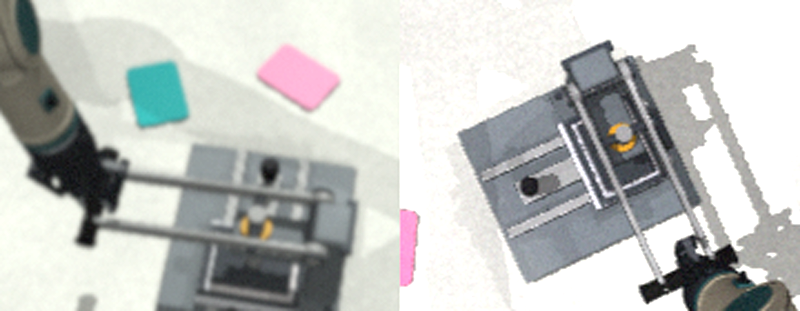

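The bed is home, with the knob at its predicted pixel (328,233). The lever is level, and the visible bar end in the left tile at about (87,240) matches the prediction for the lower stop, (84,237). The hand is pressing well beyond the 16 N needed, so I'll hand in.

```bash
python3 -c "
from workcell import env
print(env.job_done())"
```

```text
the job is handed in; nothing more can be done
None
```

I handed the job in with the bed pushed fully home and the lever then brought down by its grip and held at its lower stop, reading about 42 N downward at the wrist; the judge returned no result.

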